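# Book a die changeover on the die rack

### The arm

A 6-joint arm with a two-finger parallel gripper is mounted at the origin on a cart in front of the work surface, level with it; the furniture and walls round the work are solid. World frame = base frame: x ahead of the robot, y to its left, z up, the work surface at z = 0. Lengths are in m, angles in rad, forces in N, time in s.
With the tool pointing down it reaches from about 0.325 to 0.9 m from the base axis. Payload 6.1 kg.
Tool frame: the origin (TCP) lies at the very end of the fingers, on their centre line; the grasp point (between the pads) lies 19 mm behind it; z points along the fingers, y is the line along which they close (so a half turn about z gives the same grasp; the last joint's range is limited). The gripper opens to 85 mm and grips with 20 to 120 N. Pads are 22 mm wide; open, the fingers measure 114 mm over their backs; the gripper's body (76 mm by 85 mm) begins 54 mm behind the grasp point. The pads swing forward as they close: fully open they stand 13 mm farther back than shut.
Start: joints at [-1.426, 0.22, 1.526, -0, 1.395, -0.126], TCP at [0.167, -0.602, 0.231] pointing down, gripper open.
Joint ranges: [-2.98, 2.98], [-0.91, 2.08], [0.09, 2.57], [-1.24, 4.39], [0.2, 2.65], [-2.68, 2.68]. Speed limits (rad/s): [2.57, 2.57, 3.01, 3.14, 3.14, 3.14].

### API

Orientations are given as a unit quaternion [w, x, y, z].
In Python, from rig import bot gives the robot as it stands.
- The arm moves only by the tool drive_tool, never from a script. Its argument "plan" is a list that holds one entry, the list of rows, each a list of 6 numbers: the shift along the world's x, y, z in m, then the turn, a rotation vector about the world's x, y, z in rad. In form: [[[dx, dy, dz, rx, ry, rz], ...]]. A call has 1 to 8 rows; each row shifts and turns the commanded pose from where the row before left it; what a row does not reach is not made up. A row lasts 1/10 s, in which the tool goes at most 50 mm and 8.59 degrees, less where a joint would pass 70% of its speed; a pose out of reach is approached as far as the arm can. A call is refused whole if a number of a shift passes 0.05 or a number of a turn 0.15, either way. A call with a gripper value outside its range is refused whole. "hand" is the opening, from 0 (shut) to 1 (fully open), set as the call begins (left out, the last holds). The fingers move at their own pace and stop on an object; the grip force is fixed at half the most. Time passes only in rows, so rows that do not move let the fingers close. It gives the time, the measured TCP pose, the force, the opening and the grip force at its end, in the units of the state.
- bot.get_state(): the state, without advancing time (a new reading comes with each control period).
- bot.snapshot(name): name is "scene" or "top" or "wrist"; returns a dict with "image" (400x640x3 uint8, red, green, blue), "z_map" (400x640 float32, m along the optical axis (not along the pixel's ray), 0 where there is no reading), "fovy" (degrees; the focal length in pixels is half the picture's height over the tangent of half this angle, whatever the lens; pixels are square), "cx", "cy" (the principal point, pixels), "rvec" (rotation vector, rad) and "tvec" (3), from world to camera coordinates, as OpenCV has them. Camera axes: x right, y down, z forward; pixel columns grow to the right and rows downward; lengths in m; the calibration is good to about 2 mm. A picture is of the moment at which its call begins.
- bot.hand_in(): hands the job in; it is judged then, once.
The state is a dict: "time": time; "joints": joint angles; "dq": joint speeds; "joint_efforts": joint torques, N m; "eef_pos": TCP position; "tcp_rot": TCP orientation; "wrist_force": force on the tool from outside, world axes, zero at the start; "wrist_torque": the same for the moment, N m; "grip_width": opening from 0.0 (shut) to 1.0 (fully open); "grasp_force": force on a finger pad.
Only numpy, scipy, OpenCV 4.12 (cv2) and the standard library are available. Lean on these libraries where they do the work, as an engineer would, in place of code of your own. Each camera call takes 0.05 s, during which the arm holds its last target. There are 200 camera calls.

### The job

The crimping press is being changed over from the largest die to the smallest. On the die rack, first press the key in front of the largest die fully down (it stays down by itself), and only then the key in front of the smallest die, each gently with the fingertips. Leave the other two keys up, do not move or lift any die or other loose thing, and withdraw.

Things in the scene. Friction and masses are not known exactly. Their poses are not given: they have to be found in the camera images.
- die_rack: The die rack: fixed aluminium plate 170 x 380 mm, 10 mm thick, standing on two end cheeks so that its top face is 35 mm above the bench, with a 20 mm upstand along its far edge. It carries four equal bays side by side, 90 mm apart; which bay is where changes. Flat loose leads strewn on the bench under and before it are scenery. Origin: on the bench under its centre; x points to its far edge (away from the robot), y along the rack to the left, z up.
- bay_large: The bay with the LARGEST die: grey plate 150 x 80 x 6 mm fixed on the rack. On the robot's side it has a grey key housing 44 x 46 mm with one round black key; behind that a shallow nest (48 x 70 mm inside, lips 6 mm high) for a die. Origin: centre of the plate's underside, on top of the rack plate (35 mm above the bench); axes as the rack's. The key's axis is at x = -45 mm, the nest's centre at x = +30 mm, y = 0 for both.
- bay_middle: The bay with the MIDDLE-SIZED die: grey plate 150 x 80 x 6 mm fixed on the rack. On the robot's side it has a grey key housing 44 x 46 mm with one round black key; behind that a shallow nest (48 x 70 mm inside, lips 6 mm high) for a die. Origin: centre of the plate's underside, on top of the rack plate (35 mm above the bench); axes as the rack's. The key's axis is at x = -45 mm, the nest's centre at x = +30 mm, y = 0 for both.
- bay_small: The bay with the SMALLEST die: grey plate 150 x 80 x 6 mm fixed on the rack. On the robot's side it has a grey key housing 44 x 46 mm with one round black key; behind that a shallow nest (48 x 70 mm inside, lips 6 mm high) for a die. Origin: centre of the plate's underside, on top of the rack plate (35 mm above the bench); axes as the rack's. The key's axis is at x = -45 mm, the nest's centre at x = +30 mm, y = 0 for both.
- bay_empty: The bay with no die (its nest is empty): grey plate 150 x 80 x 6 mm fixed on the rack. On the robot's side it has a grey key housing 44 x 46 mm with one round black key; behind that a shallow nest (48 x 70 mm inside, lips 6 mm high) for a die. Origin: centre of the plate's underside, on top of the rack plate (35 mm above the bench); axes as the rack's. The key's axis is at x = -45 mm, the nest's centre at x = +30 mm, y = 0 for both.
- key_large_top (a point): Centre of the top face of the key in the bay with the LARGEST die. The key is a round black plunger 30 mm in diameter, its top 15 mm above its housing and 80 mm above the bench when up; it goes straight down. The point moves with the key.
- key_large (a joint): Travel of that key in m: 0 = up, 0.010 = down on its stop (top then 5 mm above the housing). No spring: it moves against a friction of about 3 N and stays wherever it is pushed; below the end of its travel is a hard stop. All keys start up.
- key_middle_top (a point): Centre of the top face of the key in the bay with the MIDDLE-SIZED die. The key is a round black plunger 30 mm in diameter, its top 15 mm above its housing and 80 mm above the bench when up; it goes straight down. The point moves with the key.
- key_middle (a joint): Travel of that key in m: 0 = up, 0.010 = down on its stop (top then 5 mm above the housing). No spring: it moves against a friction of about 3 N and stays wherever it is pushed; below the end of its travel is a hard stop. All keys start up.
- key_small_top (a point): Centre of the top face of the key in the bay with the SMALLEST die. The key is a round black plunger 30 mm in diameter, its top 15 mm above its housing and 80 mm above the bench when up; it goes straight down. The point moves with the key.
- key_small (a joint): Travel of that key in m: 0 = up, 0.010 = down on its stop (top then 5 mm above the housing). No spring: it moves against a friction of about 3 N and stays wherever it is pushed; below the end of its travel is a hard stop. All keys start up.
- key_empty_top (a point): Centre of the top face of the key in the bay with no die (its nest is empty). The key is a round black plunger 30 mm in diameter, its top 15 mm above its housing and 80 mm above the bench when up; it goes straight down. The point moves with the key.
- key_empty (a joint): Travel of that key in m: 0 = up, 0.010 = down on its stop (top then 5 mm above the housing). No spring: it moves against a friction of about 3 N and stays wherever it is pushed; below the end of its travel is a hard stop. All keys start up.
- die_large: Largest crimp die: brown base 36 x 62 x 19 mm with a steel block 22 x 40 mm on it, 34 mm high in all. It lies loose (0.28 kg) in its bay's nest, long side along the rack (turned a little). Origin: centre of its underside, 41 mm above the bench. Not to be moved.
- die_middle: Middle-sized crimp die: black base 32 x 54 x 16 mm with a steel block 20 x 34 mm on it, 30 mm high in all. It lies loose (0.28 kg) in its bay's nest, long side along the rack (turned a little). Origin: centre of its underside, 41 mm above the bench. Not to be moved.
- die_small: Smallest crimp die: brown base 34 x 48 x 14 mm with a steel block 20 x 30 mm on it, 26 mm high in all. It lies loose (0.28 kg) in its bay's nest, long side along the rack (turned a little). Origin: centre of its underside, 41 mm above the bench. Not to be moved.
- oil_bottle: Bystander: standing oil bottle, 38 mm across, 105 mm high, left of the rack. Origin: centre of its underside.
- height_gauge: Bystander: small steel crimp height gauge 28 x 60 x 26 mm, right of the rack. Origin: centre of its underside.
- tape_black: Bystander: roll of black tape, 52 mm across, 18 mm high, lying flat right of the rack. Origin: centre of its underside.
- screwdriver: Bystander: screwdriver 23 x 171 x 24 mm lying on the bench left of the rack, pointing away from the robot. Origin: centre of its underside.

How it is judged:
By the outcome, as a careful person would: the job done as asked, in the order asked, and still so for the second after the job is handed in, with the robot touching nothing.
It also fails if it takes over 38 s, if anything falls off the work surface, if the arm or the gripper's body presses on something with over 40 N, if the wrist force passes 120 N, or if a joint passes its speed limit or range.

## Working session

There is one attempt and no reset: what is moved stays moved. The work goes in short steps, Python scripts to look and compute and a tool call to move; the robot and the scene stay as the last step left them, time stands still between calls to the robot, and variables do not carry over. Pictures are saved under pics/ and viewed, at most 10 in all, crops included, and the job is handed in when it is done.

Besides the shell and the picture viewer there is one more tool, called as a command line: name --argument value ..., lists and objects as JSON in quotes. drive_tool: Moves the arm, as the interface text tells. Its arguments: {"type":"object","properties":{"plan":{"type":"array"},"hand":{"type":"number"}},"required":["plan"]}

```bash
mkdir -p pics
cat > h.py <<'E'
import numpy as np, cv2
from rig import bot
def snap(n,f):
    s=bot.snapshot(n); cv2.imwrite(f'pics/{f}.png',s['image'][:,:,::-1]); np.savez(f'{f}.npz',**s); return s
def cloud(s):
    h,w=s['z_map'].shape; f=h/2/np.tan(np.radians(s['fovy'])/2)
    v,u=np.mgrid[:h,:w]; z=s['z_map']
    c=np.stack([(u-s['cx'])/f*z,(v-s['cy'])/f*z,z],-1)
    R=cv2.Rodrigues(np.array(s['rvec'],float))[0]
    return (c-np.array(s['tvec']).ravel())@R
E
python3 - <<'E'
from h import *
a=snap('top','top1');b=snap('scene','scene1')
print(bot.get_state())
for s in(a,b):print(s['fovy'],s['cx'],s['cy'],s['rvec'],s['tvec'])
E
```

```text
{'time': 0.1, 'joints': array([-1.42609613e+00,  2.21152831e-01,  1.52752696e+00, -8.67966478e-06,
        1.39473318e+00, -1.26061589e-01]), 'dq': array([ 0.00145612, -0.00152367, -0.00228874, -0.00061169, -0.00022284,
        0.00121168]), 'joint_efforts': array([ 2.47176082e-03, -4.98242283e+01, -3.90546012e+01, -8.09379094e-05,
        5.74521269e-03, -3.37655216e-06]), 'eef_pos': array([ 0.16709983, -0.60165674,  0.2302892 ]), 'tcp_rot': array([-9.10080023e-04,  9.90849481e-01,  1.34968431e-01, -1.27537939e-05]), 'wrist_force': array([0.53674037, 0.58774364, 0.30601137]), 'wrist_torque': array([ 0.00080706,  0.00412401, -0.03544938]), 'grasp_force': 0.0, 'grip_width': 0.997640705331449}
52.798939038485315 321.36581655703714 198.07656706759946 [ 2.10950915 -2.16254549  0.14552412] [-0.02150573  0.53948636  1.12680804]
44.019231492904254 319.41920207302536 197.86174929607344 [ 0.68016261 -2.37275496  1.40116099] [0.41844645 0.22344758 1.20939195]
```

View pics/top1.png

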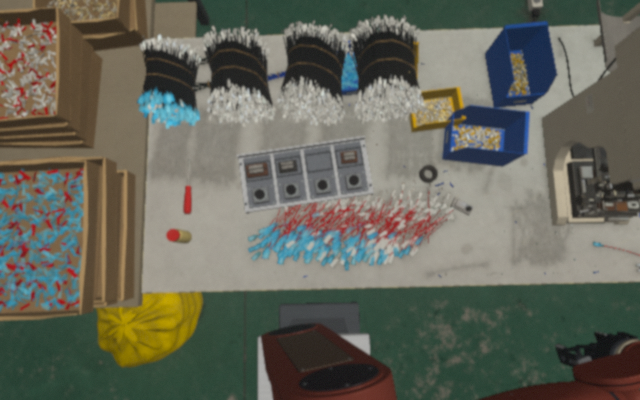

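View pics/scene1.png

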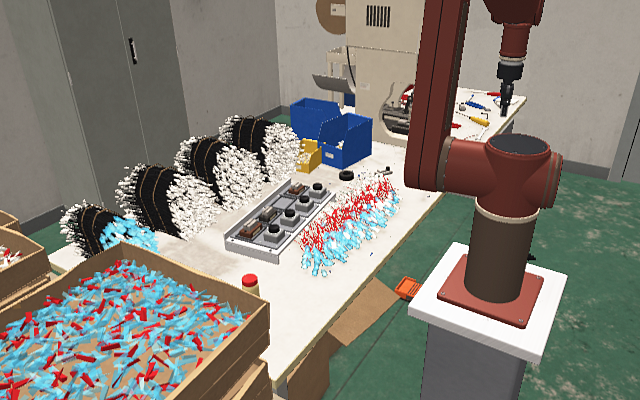

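The top view shows the rack with keys near (260,196), (291,190), (322,185) and (353,180). The nest of the third bay, at (318,160), looks empty. Next I measure the keys and dies.

Run:
```python
from h import *
s=dict(np.load('top1.npz')); P=cloud(s)
crop=cv2.resize(s['image'][130:220,230:380],None,fx=5,fy=5,interpolation=cv2.INTER_CUBIC)
t=dict(np.load('scene1.npz'));c2=cv2.resize(t['image'][170:265,220:340],None,fx=5,fy=5,interpolation=cv2.INTER_CUBIC)
cv2.imwrite('pics/c.png',crop[:,:,::-1]);cv2.imwrite('pics/c2.png',c2[:,:,::-1])
for n,s in(('top',s),('scene',t)):
    P=cloud(s);g=s['image'].max(2).astype(int)
    m=((g<70)&(P[...,2]>.068)&(P[...,2]<.09)&(P[...,0]>.3)&(P[...,0]<.75)&(abs(P[...,1])<.4)).astype(np.uint8)
    k,L,st,ce=cv2.connectedComponentsWithStats(m)
    for i in range(1,k):
        if st[i,4]>8: print(n,ce[i].round(1),st[i,4],np.median(P[L==i],0).round(4), P[L==i].max(0).round(4),P[L==i].min(0).round(4))
```

```text
top [353.4 179.9] 60 [ 0.5824 -0.1262  0.0786] [ 0.5941 -0.1171  0.0835] [ 0.5705 -0.1374  0.0733]
top [322.  184.4] 61 [ 0.5727 -0.0381  0.0794] [ 0.5844 -0.0268  0.0858] [ 0.5609 -0.0494  0.076 ]
top [290.6 189. ] 61 [0.5608 0.0498 0.079 ] [0.5729 0.0608 0.0832] [0.5495 0.0407 0.0749]
top [259.1 193.8] 62 [0.5493 0.1393 0.0795] [0.5609 0.1514 0.085 ] [0.5373 0.1282 0.0732]
scene [317.1 186.4] 49 [ 0.5788 -0.1176  0.0796] [ 0.5939 -0.1056  0.0855] [ 0.5688 -0.1309  0.0696]
scene [303.8 198.8] 60 [ 0.5689 -0.0289  0.0802] [ 0.5881 -0.0202  0.0852] [ 0.5576 -0.0425  0.0693]
scene [289.3 212.7] 69 [0.5585 0.0588 0.0803] [0.5765 0.0673 0.0842] [0.5449 0.0435 0.0689]
scene [273.4 228.4] 76 [0.5465 0.1491 0.0799] [0.5637 0.1597 0.0856] [0.5334 0.1327 0.0687]
```

View pics/c.png

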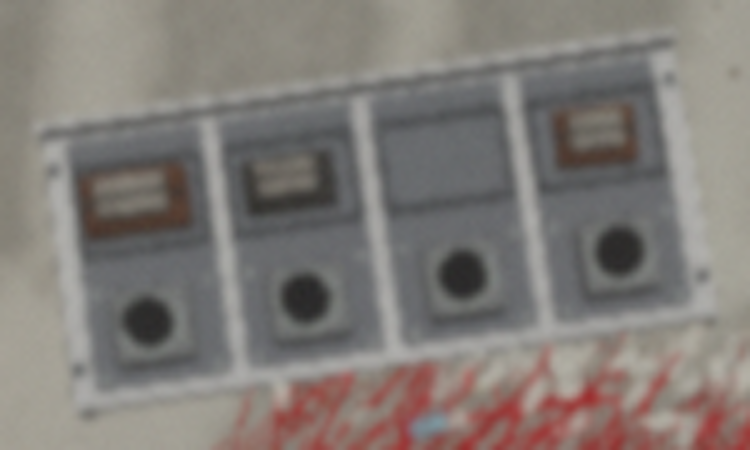

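View pics/c2.png

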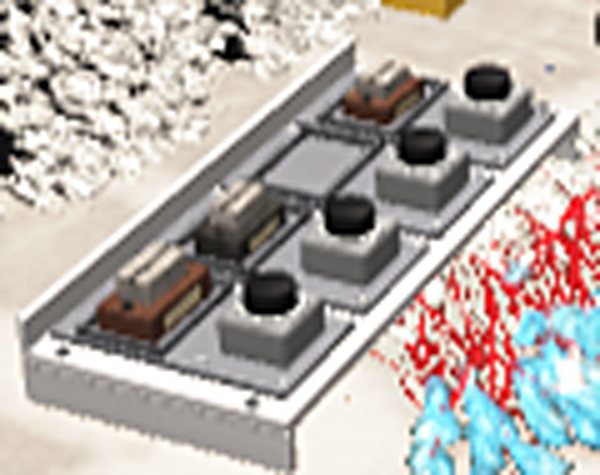

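The largest die (brown) is in the left-most bay at crop (135,200). Next to it are the middle die (black), the empty bay, and the smallest die (brown) in the right-most bay at (597,135). From the top view, the key for the largest die is at about (0.549, 0.139) and the key for the smallest at (0.582, -0.126). I'll shut the gripper and move to a point above the right-most key to check from near.

drive_tool --plan '[[[0.03,0.034,0,0,0,0],[0.03,0.034,0,0,0,0],[0.03,0.034,0,0,0,0],[0.03,0.034,0,0,0,0],[0.03,0.034,0,0,0,0],[0.03,0.034,0,0,0,0],[0.03,0.034,0,0,0,0],[0.03,0.034,0,0,0,0]]]' --hand 0

```text
time: 0.9
eef_pos: [0.4079, -0.3284, 0.231]
tcp_rot: [-0.0, 0.991, 0.135, -0.0]
wrist_force: [0.0, -0.9, -0.8]
grip_width: -0.001
grasp_force: 0.0
```

drive_tool --plan '[[[0.03,0.034,0,0,0,0],[0.03,0.034,0,0,0,0],[0.03,0.034,0,0,0,0],[0.03,0.034,0,0,0,0],[0.03,0.034,0,0,0,0],[0.02,0.03,0,0,0,0],[0,0,0,0,0,0],[0,0,0,0,0,0]]]'

```text
time: 1.7
eef_pos: [0.577, -0.1295, 0.2306]
tcp_rot: [-0.0, 0.991, 0.136, -0.001]
wrist_force: [0.3, -0.3, -1.3]
grip_width: -0.003
grasp_force: 0.0
```

Run:
```python
from h import *
s=snap('wrist','w1');st=bot.get_state();print(st['time'],st['eef_pos'],st['tcp_rot'],st['wrist_force'])
P=cloud(s);g=s['image'].max(2).astype(int)
m=((g<70)&(P[...,2]>.074)&(P[...,2]<.09)).astype(np.uint8)
k,L,t,ce=cv2.connectedComponentsWithStats(m)
for i in range(1,k):
    if t[i,4]>50: print(ce[i].round(1),t[i],np.median(P[L==i],0).round(4),((P[L==i].max(0)+P[L==i].min(0))/2).round(4))
```

```text
1.75 [ 0.576671   -0.13033627  0.23070769] [-5.20580912e-05  9.90807957e-01  1.35274455e-01 -6.41083468e-04] [0.01983262 0.13363912 0.92182286]
[ 57.  144.2] [ 41 131  34  28 741] [0.5506 0.1374 0.0805] [0.5501 0.1397 0.0787]
[146.8 157.4] [132 144  31  28 673] [0.5617 0.0492 0.0806] [0.5611 0.0503 0.0785]
[234.2 170. ] [220 157  29  27 603] [ 0.573  -0.0387  0.0808] [ 0.5722 -0.0383  0.0786]
[318.9 182.3] [306 169  27  27 557] [ 0.5842 -0.1263  0.081 ] [ 0.5836 -0.1266  0.0789]
```

View pics/w1.png

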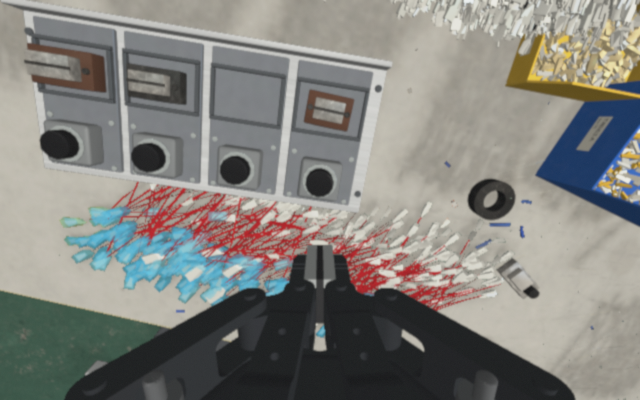

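The wrist view confirms the layout: large die left, key at (57,144); small die right, key at (319,182). It agrees with the top view, putting the keys at (0.550, 0.139) and (0.583, -0.1265). I move to the large die's key first.

drive_tool --plan '[[[-0.003,0.034,0,0,0,0],[-0.003,0.034,0,0,0,0],[-0.003,0.034,-0.01,0,0,0],[-0.004,0.034,-0.02,0,0,0],[-0.004,0.034,-0.02,0,0,0],[-0.004,0.034,-0.02,0,0,0],[-0.004,0.034,-0.02,0,0,0],[-0.002,0.031,-0.02,0,0,0]]]'

```text
time: 2.55
eef_pos: [0.5497, 0.1385, 0.1207]
tcp_rot: [0.0, 0.991, 0.134, 0.0]
wrist_force: [1.2, -0.1, 0.2]
grip_width: -0.003
grasp_force: 0.0
```

drive_tool --plan '[[[0,0,-0.02,0,0,0],[0,0,0,0,0,0],[0,0,0,0,0,0]]]'

```text
time: 2.85
eef_pos: [0.5501, 0.1374, 0.1014]
tcp_rot: [0.0, 0.991, 0.134, -0.0]
wrist_force: [0.7, 0.0, 1.0]
grip_width: -0.002
grasp_force: 0.0
```

drive_tool --plan '[[[0,0.001,-0.008,0,0,0],[0,0,-0.006,0,0,0],[0,0,-0.004,0,0,0],[0,0,-0.003,0,0,0],[0,0,-0.003,0,0,0],[0,0,-0.002,0,0,0],[0,0,-0.002,0,0,0],[0,0,0,0,0,0]]]'

```text
time: 3.65
eef_pos: [0.5503, 0.1399, 0.0731]
tcp_rot: [-0.0, 0.991, 0.135, 0.0]
wrist_force: [-0.6, 0.5, -0.2]
grip_width: 0.0
grasp_force: 0.0
```

drive_tool --plan '[[[0,0,-0.001,0,0,0],[0,0,-0.001,0,0,0],[0,0,0,0,0,0]]]'

```text
time: 3.95
eef_pos: [0.5503, 0.1399, 0.0713]
tcp_rot: [-0.0, 0.991, 0.135, 0.0]
wrist_force: [-0.2, -1.0, 1.9]
grip_width: 0.001
grasp_force: 0.8
```

drive_tool --plan '[[[0,0,-0.001,0,0,0],[0,0,0,0,0,0]]]'

```text
time: 4.15
eef_pos: [0.5503, 0.1399, 0.0703]
tcp_rot: [-0.0, 0.991, 0.135, 0.0]
wrist_force: [0.6, 0.5, 1.6]
grip_width: -0.001
grasp_force: 0.8
```

drive_tool --plan '[[[0,0,-0.001,0,0,0],[0,0,0,0,0,0]]]'

```text
time: 4.35
eef_pos: [0.5504, 0.1399, 0.07]
tcp_rot: [-0.0, 0.991, 0.135, 0.0]
wrist_force: [-2.7, -0.3, 7.8]
grip_width: 0.003
grasp_force: 3.6
```

drive_tool --plan '[[[0,0,-0.001,0,0,0],[0,0,0,0,0,0]]]'

```text
time: 4.55
eef_pos: [0.5504, 0.1399, 0.07]
tcp_rot: [-0.0, 0.991, 0.135, 0.0]
wrist_force: [-6.0, -1.0, 13.6]
grip_width: 0.003
grasp_force: 6.9
```

The key is on its stop at z = 0.070 with about 14 N. I lift and check it from above while moving to the small die's key.

drive_tool --plan '[[[0,0,0.005,0,0,0],[0,0,0.02,0,0,0],[0,0,0.03,0,0,0],[0,0,0.04,0,0,0],[0.001,-0.03,0.03,0,0,0],[0.004,-0.034,0.03,0,0,0],[0.004,-0.034,0,0,0,0],[0.004,-0.034,0,0,0,0]]]'

```text
time: 5.35
eef_pos: [0.564, 0.0066, 0.2248]
tcp_rot: [0.0, 0.991, 0.135, 0.002]
wrist_force: [0.3, -0.2, -0.5]
grip_width: 0.005
grasp_force: 0.0
```

drive_tool --plan '[[[0.005,-0.034,0,0,0,0],[0.005,-0.034,0,0,0,0],[0.005,-0.034,0,0,0,0],[0.005,-0.0325,0,0,0,0],[0,0,0,0,0,0],[0,0,0,0,0,0]]]'

```text
time: 5.95
eef_pos: [0.5829, -0.1272, 0.2227]
tcp_rot: [-0.0, 0.991, 0.134, -0.0]
wrist_force: [-0.2, 1.0, -0.2]
grip_width: 0.0
grasp_force: 0.0
```

```bash
cat > k.py <<'E'
from h import *
import sys
s=snap('wrist',sys.argv[1]);st=bot.get_state();print(st['time'],st['eef_pos'])
P=cloud(s);g=s['image'].max(2).astype(int)
m=((g<70)&(P[...,2]>.066)&(P[...,2]<.09)&(P[...,0]<.61)&(P[...,0]>.52)).astype(np.uint8)
k,L,t,ce=cv2.connectedComponentsWithStats(m)
for i in range(1,k):
    if t[i,4]>50: print(ce[i].round(1),t[i],np.median(P[L==i],0).round(4),((P[L==i].max(0)+P[L==i].min(0))/2).round(4))
E
python3 k.py w2
```

```text
6.0 [ 0.58289869 -0.12630812  0.22272092]
[ 59.4 151.4] [ 45 138  30  27 606] [0.5503 0.1393 0.0707] [0.5503 0.1398 0.07  ]
[145.1 165. ] [128 151  35  29 769] [0.5626 0.0485 0.0806] [0.5613 0.0512 0.0758]
[233.4 177.5] [219 164  30  28 653] [ 0.5736 -0.0387  0.0808] [ 0.5725 -0.0381  0.0765]
[319.4 189.7] [307 176  26  28 585] [ 0.5845 -0.1259  0.081 ] [ 0.5836 -0.1262  0.0768]
```

The large die's key is down by about 10 mm and the others are up. Now the small die's key.

drive_tool --plan '[[[0,0,-0.03,0,0,0],[0,0,-0.04,0,0,0],[0,0,-0.03,0,0,0],[0,0,-0.02,0,0,0],[0,0,-0.008,0,0,0],[0,0,0,0,0,0]]]'

```text
time: 6.6
eef_pos: [0.5824, -0.1253, 0.0942]
tcp_rot: [-0.001, 0.991, 0.136, -0.001]
wrist_force: [0.8, -0.9, 0.4]
grip_width: 0.001
grasp_force: 0.0
```

drive_tool --plan '[[[0,0,-0.006,0,0,0],[0,0,-0.004,0,0,0],[0,0,-0.003,0,0,0],[0,0,-0.003,0,0,0],[0,0,-0.002,0,0,0],[0,0,-0.002,0,0,0],[0,0,0,0,0,0]]]'

```text
time: 7.3
eef_pos: [0.5835, -0.1269, 0.0754]
tcp_rot: [0.0, 0.991, 0.135, 0.0]
wrist_force: [0.7, -1.0, 0.7]
grip_width: -0.003
grasp_force: 0.5
```

drive_tool --plan '[[[0,0,-0.001,0,0,0],[0,0,-0.001,0,0,0],[0,0,-0.001,0,0,0],[0,0,-0.001,0,0,0],[0,0,0,0,0,0]]]'

```text
time: 7.8
eef_pos: [0.5834, -0.1268, 0.0713]
tcp_rot: [0.0, 0.991, 0.135, 0.0]
wrist_force: [0.9, -0.6, 2.3]
grip_width: 0.003
grasp_force: 1.0
```

drive_tool --plan '[[[0,0,-0.001,0,0,0],[0,0,0,0,0,0]]]'

```text
time: 8.0
eef_pos: [0.5833, -0.1268, 0.0703]
tcp_rot: [0.0, 0.991, 0.135, 0.0]
wrist_force: [1.7, -0.8, 2.5]
grip_width: 0.003
grasp_force: 1.1
```

drive_tool --plan '[[[0,0,-0.001,0,0,0],[0,0,0,0,0,0]]]'

```text
time: 8.2
eef_pos: [0.5834, -0.1268, 0.07]
tcp_rot: [0.0, 0.991, 0.135, 0.0]
wrist_force: [-0.1, 0.8, 7.7]
grip_width: 0.003
grasp_force: 3.5
```

drive_tool --plan '[[[0,0,-0.001,0,0,0],[0,0,0,0,0,0]]]'

```text
time: 8.4
eef_pos: [0.5834, -0.1269, 0.07]
tcp_rot: [0.0, 0.991, 0.135, 0.0]
wrist_force: [-4.1, 0.7, 12.3]
grip_width: 0.004
grasp_force: 6.6
```

drive_tool --plan '[[[0,0,0.005,0,0,0],[0,0,0.02,0,0,0],[0,0,0.03,0,0,0],[0,0,0.04,0,0,0],[0,0,0.04,0,0,0],[0,0,0.02,0,0,0],[0,0,0,0,0,0],[0,0,0,0,0,0]]]'

```text
time: 9.2
eef_pos: [0.5826, -0.1265, 0.2224]
tcp_rot: [-0.0, 0.991, 0.135, -0.001]
wrist_force: [0.2, 0.0, -0.6]
grip_width: -0.003
grasp_force: 0.0
```

```bash
python3 k.py w3
```

```text
9.25 [ 0.58201573 -0.12629815  0.22120476]
[ 59.9 151. ] [ 45 138  30  27 606] [0.5502 0.1389 0.0706] [0.5502 0.14   0.0704]
[145.6 164.7] [129 151  34  29 769] [0.5623 0.0486 0.0806] [0.5609 0.0508 0.0754]
[234.1 177.4] [220 164  29  28 647] [ 0.5735 -0.0388  0.0808] [ 0.5722 -0.0383  0.0769]
[320.2 188.2] [308 176  26  25 498] [ 0.5835 -0.1263  0.071 ] [ 0.5831 -0.1265  0.0709]
```

View pics/w3.png

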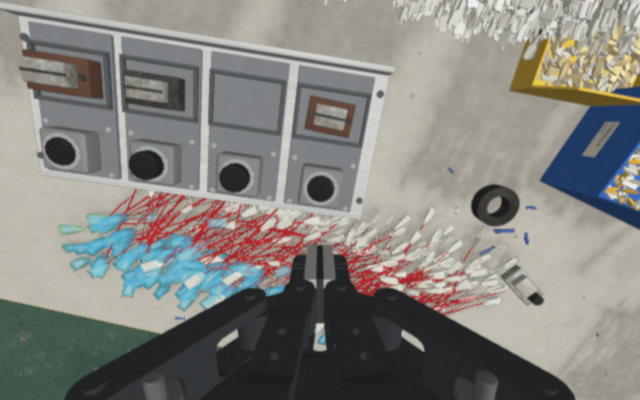

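The outer keys at (60,151) and (320,188) are down, the middle two are up, and the dies have not moved. The arm is clear of everything, so I hand in.

```bash
python3 -c "
from rig import bot
print(bot.hand_in())"
```

```text
the job is handed in; nothing more can be done
None
```

The largest die's key and then the smallest die's key were pressed to their stops with about 14 N at most; the other two keys are still up, no die moved, and the job was handed in at about 9 s with the arm clear.

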